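Press the wafers down into the spring-lift magazine and cover it

TASK

Put the wafer magazine away for the night: stand the hand tamper flat on top of the wafer pile and press it squarely and firmly down until the sprung plate under the wafers bottoms out level and all three catches hold it down, without crushing the wafers or pushing on them with the gripper itself. Stand the tamper back upright on its tray, then set the loose cover on the magazine so that it sits fully down and level on the rim. Leave the tin, the tub and the spatula where they are.

Things in the scene. Friction and masses are not known exactly. Their poses are not given: they have to be found in the camera images.
- magazine: The wafer magazine: upright steel can bolted to the bench, 112 mm outside diameter, 100 mm high, bore 106 mm, open at the top, on a 140 mm round foot flange 6 mm thick. A band round it, about 43 mm up, carries three spring-bolt catches with red pulls that stick out to 77 mm from the axis. Origin: centre of its underside on the bench; z up along its axis.
- rim (a point): Centre of the magazine's mouth, in the plane of its rim, 100 mm above the bench; z up.
- pile: Pile of round golden wafers, 80 mm diameter, standing on a sprung lift plate in the middle of the magazine. z is square to the wafers; the top face is 54 mm above the origin. At the start it stands proud of the rim by about 3 to 16 mm (the number of wafers varies) and leans about 3 degrees on its soft spring. Brittle: 45 N crushes it.
- pile_top (a point): Centre of the top wafer's upper face. Pressed, it goes down against 0.36 N per mm, and 12 to 16 N in all carries it past the three catches, then at once onto a hard stop. The band's height is set differently each day, so the stop comes 24 to 36 mm below the free height. Let go, it then stays, level, 1 to 2 mm above the stop; if a catch has missed it comes up slanted or free: press again.
- tamper: The hand tamper, standing upright on the tray: a round flat steel foot 76 mm diameter, 14 mm thick at its middle, and a straight upright round dark-wood handle 32 mm diameter with a brass ring near its lower end; the handle reaches from 34 to 98 mm above the foot's face. 0.40 kg (varies). Origin: centre of the foot's flat underside; z up along the handle.
- tamper_grip (a point): Point on the handle's axis, 70 mm above the foot's underside, a good place to grip from above.
- tray: Low aluminium tray, 190 by 160 mm (its x and y), fixed on the bench: floor 3 mm thick, lip 10 mm high and 3 mm thick. Origin: centre of its underside on the bench. The tamper stands on it.
- cover: The magazine's loose steel cover, lying on the bench knob up: a disc 120 mm diameter, 4 mm thick, with a 101 mm diameter, 6 mm deep step under it that drops into the magazine's mouth (2.5 mm play all round), and a black round knob 26 mm diameter, from 20 to 46 mm above the origin. 0.25 kg (varies). Origin: centre of the step's underside; z up. Seated, it lies 6 mm below the rim.
- cover_knob (a point): Point on the knob's axis, 34 mm above the cover's origin, a good place to grip from above.
- tin: Bystander: upright yellow tin, 80 mm diameter, 105 mm high. Origin: centre of its underside.
- tub: Bystander: white tub with a blue lid, 118 by 158 mm and 77 mm high. Origin: centre of its underside.
- palette: Bystander: the spatula, broad flat steel blade and wooden handle, 230 mm long, lying on the bench. Origin: middle of its underside; x along its length.
Mind the look-alikes: they are no part of the job. Leave any pink or purple look-alike of the cover alone.

How it is judged:
By the outcome, as a careful person would: the job done as asked, in the order asked, and still so for the second after the job is handed in, with the robot touching nothing.
It also fails if it takes over 66 s, if anything falls off the work surface, if the arm or the gripper's body presses on something with over 40 N, if the wrist force passes 120 N, or if a joint passes its speed limit or range.

ROBOT

A 6-joint arm with a two-finger parallel gripper is mounted at the origin on the work surface. World frame = base frame: x ahead of the robot, y to its left, z up, the work surface at z = 0. Lengths are in m, angles in rad, forces in N, time in s.
With the tool pointing down it reaches from about 0.35 to 0.975 m from the base axis. Payload 4.9 kg.
Tool frame: the origin (TCP) lies on the centre line of the jaws, within the pads' length; the fingertips stand 17 mm ahead of it and the grasp point (between the pads) lies 2 mm behind it (ctrl.tcp_to_tips is the x of the fingertips in the tool frame, in m); x points along the fingers, z is the direction in which the jaws open and shut, and the axes are right-handed (so a half turn about x gives the same grasp; the last joint's range is limited). The gripper opens to 85 mm and grips with 20 to 120 N. Pads are 22 mm wide; open, the fingers measure 114 mm over their backs; the gripper's body (76 mm by 85 mm) begins 54 mm behind the grasp point. The pads swing forward as they close: fully open they stand 13 mm farther back than shut.
Start: joints at [-1.279, 0.053, 1.613, -0, 1.476, -0.119], TCP at [0.25, -0.573, 0.248] pointing down, gripper open.
Joint ranges: [-3.01, 3.01], [-1.01, 2.22], [0.06, 2.58], [-1.02, 4.17], [0.09, 2.62], [-3.14, 3.14]. Speed limits (rad/s): [2.57, 2.57, 3.14, 3.14, 3.14, 3.14].

INTERFACE

Orientations are given as a rotation vector (axis times angle).
In Python, from station import ctrl, cams, finder gives the robot as it stands.
- The arm moves only by the tool step_arm, never from a script. Its argument "moves" is a list of rows, each a list of 3 entries, a list of its own where there are three numbers: the shift along the tool's x, y, z in cm, then the turn, a rotation vector about the tool's x, y, z in degrees, then the opening, from 0 (shut) to 1 (fully open). A call has exactly 10 rows; each row is the pose to reach, as a shift and turn from the pose measured when the call began, along the tool's axes at that moment; what a row does not reach only later rows make up. A row lasts 1/12 s, in which the tool goes at most 41.7 mm and 7.16 degrees, less where a joint would pass 70% of its speed; a pose out of reach is approached as far as the arm can. A call with a gripper value outside its range is refused whole. The fingers move at their own pace and stop on an object; "grip_force" is the grip in N (left out, the last holds). Time passes only in rows, so rows that repeat a pose let the fingers close, or fill a call up. It gives the time, the measured TCP pose, the force and the opening at its end, in the units of the state.
- ctrl.get_obs(): the state, without advancing time (a new reading comes with each control period).
- cams.get_image(name): name is "scene" or "top" or "wrist"; returns a dict with "pixels" (384x512x3 uint8, blue, green, red), "fx", "fy", "cx", "cy" (pixels), "dist_coeffs" ([k1, k2, p1, p2, k3] as OpenCV has them; the pictures are not rectified), "position" and "attitude" of the camera in the world. Camera axes: x right, y up, looking along -z (the intrinsics and any distortion apply to the point x, -y, -z); pixel columns grow to the right and rows downward; lengths in m; the calibration is good to about 2 mm. A picture is of the moment at which its call begins. There is no depth.
- ctrl.finish_job(): hands the job in, once; it reports no verdict.
Trained networks look in the newest picture that a camera, given by its name, has taken for a name from the list of things; names that differ only in an ending like _2 or _b are one class to them, and where a whole thing is asked for, a point or a joint stands for the part that bears it (a point fixed in the world has none). Each returns a list of dicts, best first, with "conf" (0 to 1); they miss things now and then, are a little off and sometimes report something else, mostly with a low value. They report only what shows in the picture. A call takes as long as a camera call. They do not tell look-alikes from the thing itself.
- finder.find_in(camera, name): "at" ([column, row] in pixels, amid what is visible of it).
- finder.regions_of(camera, name): "region" (384x512 bool, what is visible of it) and "at" ([column, row] in pixels, amid what is visible of it).
- finder.tip_of(camera, name): "at" ([column, row] in pixels: a listed point, or the origin of a listed thing).
The state is a dict: "t": time; "q": joint angles; "dq": joint speeds; "effort": joint torques, N m; "tool_pos": TCP position; "tool_rot": TCP orientation; "contact_force": force on the tool from outside, world axes, zero at the start; "wrist_torque": the same for the moment, N m; "opening": finger opening in m.
Only numpy, scipy, OpenCV 4.12 (cv2) and the standard library are available. Lean on these libraries where they do the work, as an engineer would, in place of code of your own. Each camera call takes 0.05 s, during which the arm holds its last target. There are 200 camera calls.

## Working session

There is one attempt and no reset: what is moved stays moved. The work goes in short steps, Python scripts to look and compute and a tool call to move; the robot and the scene stay as the last step left them, time stands still between calls to the robot, and variables do not carry over. Pictures are saved under pics/ and viewed, on a budget of 10 in all, crops included, one or two more only if the job needs it, and the job is handed in when it is done.

Besides the shell and the picture viewer there is one more tool, called after "Emit:" by a JSON object that holds its "op" and its "data". step_arm: Moves the arm, as the interface text tells. Its arguments: {"type":"object","properties":{"moves":{"type":"array"},"grip_force":{"type":"number"}},"required":["moves"]}

```bash
ls; mkdir -p pics; cat > h.py <<'E'
import numpy as np, cv2
from scipy.spatial.transform import Rotation as R
from station import ctrl, cams, finder
def rot(a):
    a=np.array(a,float)
    if a.shape==(3,3): return a
    return R.from_rotvec(a).as_matrix() if a.size==3 else R.from_quat(a).as_matrix()
def K(im): return np.array([[im['fx'],0,im['cx']],[0,im['fy'],im['cy']],[0,0,1.]])
def ray(im,px):
    u=cv2.undistortPoints(np.array([[px]],float),K(im),np.array(im['dist_coeffs'],float))[0,0]
    return np.array(im['position']),rot(im['attitude'])@np.array([u[0],-u[1],-1.])
def at_z(im,px,z):
    p,d=ray(im,px); return p+d*(z-p[2])/d[2]
def proj(im,P):
    P=np.atleast_2d(P); c=(P-np.array(im['position']))@rot(im['attitude'])
    c=c*[1,-1,-1]
    return cv2.projectPoints(c,np.zeros(3),np.zeros(3),K(im),np.array(im['dist_coeffs'],float))[0][:,0]
def tri(rays):
    A=np.zeros((3,3));b=np.zeros(3)
    for p,d in rays:
        d=d/np.linalg.norm(d);M=np.eye(3)-np.outer(d,d);A+=M;b+=M@p
    return np.linalg.solve(A,b)
def tool():
    o=ctrl.get_obs(); return np.array(o['tool_pos']),rot(o['tool_rot']),o
def to_tool(target,down=True):
    p,M,o=tool(); return 100*M.T@(np.array(target)-p)
E
python3 - <<'E'
from h import *
np.set_printoptions(precision=4,suppress=True)
ims={c:cams.get_image(c) for c in('scene','top','wrist')}
print({k:(np.array(v['position']),np.array(v['attitude']).shape,v['fx'],v['dist_coeffs']) for k,v in ims.items()})
for c in ('scene','top'): cv2.imwrite(f'pics/{c}0.png',ims[c]['pixels'])
for n in 'rim magazine pile_top tamper tamper_grip tray cover cover_knob tin tub palette'.split():
    for c in('scene','top'):
        print(n,c,[(np.round(d['at'],1),round(d['conf'],2)) for d in finder.tip_of(c,n)])
p,M,o=tool();print(p,M,o)
E
```

```text
pics
{'scene': (array([1.033 , 0.5308, 1.3903]), (3,), 477.72218330084536, array([-0.1688,  0.    ,  0.    ,  0.    ,  0.    ])), 'top': (array([ 0.4043, -0.0557,  1.0505]), (3,), 372.3123325597453, array([-0.1123,  0.    ,  0.    ,  0.    ,  0.    ])), 'wrist': (array([ 0.314 , -0.5441,  0.373 ]), (3,), 339.4691801452009, array([-0.0961,  0.    ,  0.    ,  0.    ,  0.    ]))}
rim scene [(array([280.7, 214.7]), 0.84), (array([179.8, 183. ]), 0.62), (array([226.1, 137.7]), 0.61)]
rim top [(array([219.9, 190.1]), 0.94)]
magazine scene [(array([281.5, 229.2]), 0.65)]
magazine top [(array([224.8, 195.8]), 0.89)]
pile_top scene [(array([284.7, 213.6]), 0.81)]
pile_top top [(array([216.9, 187.4]), 0.62), (array([354. , 232.1]), 0.46), (array([137.1, 203.2]), 0.42)]
tamper scene [(array([329.2, 278.4]), 0.83), (array([227. , 138.7]), 0.25)]
tamper top [(array([145.4, 196.3]), 0.83), (array([352.5, 233.7]), 0.67), (array([212.7, 185.6]), 0.21)]
tamper_grip scene [(array([333.4, 269.8]), 0.71), (array([242.8, 295.8]), 0.35)]
tamper_grip top [(array([139.8, 196.8]), 0.93), (array([225. , 196.6
[... 861 characters left out ...]
)]
tub top [(array([288.1, 105.1]), 0.94)]
palette scene [(array([179.6, 181.9]), 0.68)]
palette top [(array([345. , 149.8]), 0.6)]
[ 0.2496 -0.573   0.2483] [[ 0.      0.9168  0.3993]
 [-0.      0.3993 -0.9168]
 [-1.      0.      0.    ]] {'t': 1.25, 'q': array([-1.279 ,  0.0527,  1.6129,  0.    ,  1.476 , -0.119 ]), 'dq': array([ 0.0002,  0.0006, -0.0003, -0.0003,  0.0015,  0.0008]), 'effort': array([  0.0005, -39.3689, -37.0457,  -0.0002,   0.0006,  -0.    ]), 'tool_pos': array([ 0.2496, -0.573 ,  0.2483]), 'tool_rot': array([ 0.9015,  1.3759, -0.9015]), 'contact_force': array([ 0.2211, -0.8336,  0.2957]), 'wrist_torque': array([ 0.0469,  0.0321, -0.0538]), 'opening': 0.08525783863864701}
```

```bash
python3 - <<'E'
import cv2,numpy as np
a=cv2.imread('pics/scene0.png')[60:340,120:400];b=cv2.imread('pics/top0.png')[60:340,80:450]
cv2.imwrite('pics/s1.png',cv2.resize(a,None,fx=2.1,fy=2.1,interpolation=2));cv2.imwrite('pics/t1.png',cv2.resize(b,None,fx=2.1,fy=2.1,interpolation=2))
E
```

```text
(no output)
```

View pics/s1.png

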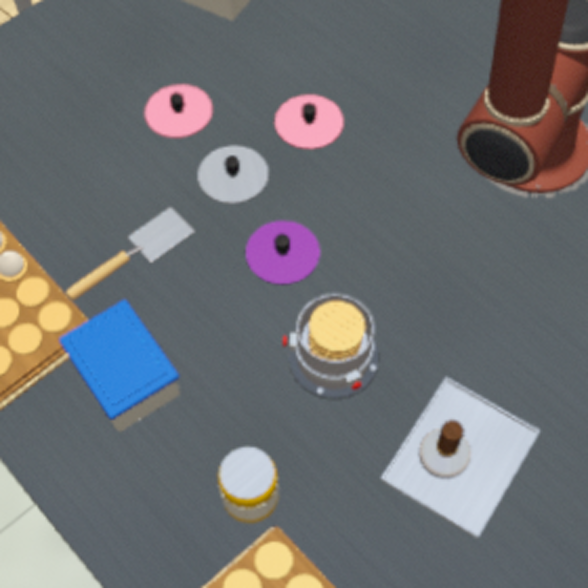

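View pics/t1.png

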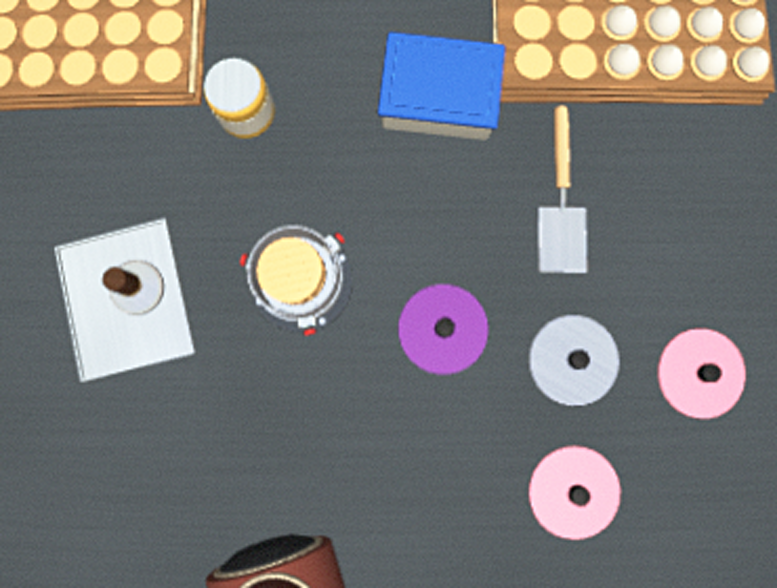

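The pictures show four cover-like discs. In the top camera they are grey steel (357,232), purple (294,216), pink (356,295) and pink (415,235). The grey steel disc is the real cover, at scene (229,141). The tamper with the dark handle is on the tray, at top (145,196) and scene (331,275). The pile leans inside the magazine, at top (217,187). There is nothing else that looks like the tamper.

```bash
python3 - <<'E'
from h import *
np.set_printoptions(precision=4,suppress=True)
I={c:cams.get_image(c) for c in('scene','top')}
def both(n,s,t,z):
    print(n,'tri',tri([ray(I['scene'],s),ray(I['top'],t)]),'s',at_z(I['scene'],s,z)[:2],'t',at_z(I['top'],t,z)[:2])
both('rim',(280.7,214.7),(219.9,190.1),.1)
both('magazine',(281.5,229.2),(224.8,195.8),0)
both('pile_top',(284.7,213.6),(216.9,187.4),.11)
both('tamper',(329.2,278.4),(145.4,196.3),.003)
both('grip',(333.4,269.8),(139.8,196.8),.073)
both('tray',(342.3,274.7),(138.9,202.1),0)
both('cover',(229.5,142.6),(356.7,233.1),0)
both('knob',(227.9,135.1),(357.9,230.8),.034)
both('tin',(240.3,294.9),(197.7,113.8),0)
both('tub',(176.3,235.6),(288.1,105.1),0)
# regions centroid fits
for n,z in (('tamper',0),):
    for c in I:
        r=finder.regions_of(c,n); print(c,[(x['conf'],x['region'].sum(),x['at']) for x in r])
E
```

```text
rim tri [0.5378 0.063  0.0952] s [0.5391 0.0653] t [0.5377 0.0618]
magazine tri [ 0.5341  0.0635 -0.0098] s [0.5353 0.0693] t [0.5352 0.0599]
pile_top tri [0.5382 0.0721 0.1165] s [0.5314 0.0744] t [0.5433 0.0684]
tamper tri [ 0.538   0.2911 -0.0086] s [0.5445 0.291 ] t [0.5343 0.2896]
grip tri [0.5291 0.2896 0.0462] s [0.5408 0.293 ] t [0.5243 0.282 ]
tray tri [0.5132 0.3086 0.0118] s [0.5051 0.3099] t [0.5178 0.3092]
cover tri [ 0.428  -0.3165 -0.0147] s [ 0.4345 -0.3079] t [ 0.4275 -0.3127]
knob tri [ 0.4346 -0.3079  0.0434] s [ 0.4319 -0.3165] t [ 0.433  -0.3079]
tin tri [0.7795 0.1445 0.0006] s [0.7787 0.1452] t [0.7805 0.1437]
tub tri [ 0.8014 -0.1277  0.0199] s [ 0.8014 -0.1429] t [ 0.8048 -0.1243]
scene [(0.65, np.int64(524), [329.1, 275.6])]
top [(0.75, np.int64(540), [144.5, 196.0])]
```

Emit:
{"op": "step_arm", "data": {"moves": [[[0,60.8,-67.7],[0,0,0],1],[[0,60.8,-67.7],[0,0,0],1],[[0,60.8,-67.7],[0,0,0],1],[[0,60.8,-67.7],[0,0,0],1],[[0,60.8,-67.7],[0,0,0],1],[[0,60.8,-67.7],[0,0,0],1],[[0,60.8,-67.7],[0,0,0],1],[[0,60.8,-67.7],[0,0,0],1],[[0,60.8,-67.7],[0,0,0],1],[[0,60.8,-67.7],[0,0,0],1]], "grip_force": 60}}

```text
t: 2.28
tool_pos: [0.3812, -0.1757, 0.2486]
tool_rot: [0.902, 1.374, -0.902]
contact_force: [2.2, 0.5, 0.9]
opening: 0.0858
```

```bash
python3 - <<'E'
from h import *
p,M,o=tool();print(o['t'],p,M[:,2],to_tool([.537,.29,.25]))
E
```

```text
2.2833 [ 0.38116326 -0.17574919  0.24859952] [ 0.39869947 -0.91708109  0.00100542] [ -0.15096033  32.86103386 -36.49963412]
```

Emit:
{"op": "step_arm", "data": {"moves": [[[0,32.9,-36.5],[0,0,0],1],[[0,32.9,-36.5],[0,0,0],1],[[0,32.9,-36.5],[0,0,0],1],[[0,32.9,-36.5],[0,0,0],1],[[0,32.9,-36.5],[0,0,0],1],[[0,32.9,-36.5],[0,0,0],1],[[0,32.9,-36.5],[0,0,0],1],[[0,32.9,-36.5],[0,0,0],1],[[0,32.9,-36.5],[0,0,0],1],[[0,32.9,-36.5],[0,0,0],1]]}}

```text
t: 3.12
tool_pos: [0.5133, 0.22, 0.2487]
tool_rot: [0.902, 1.374, -0.901]
contact_force: [0.3, -1.5, 1.1]
opening: 0.0856
```

```bash
cat > look.py <<'E'
import sys
from h import *
np.set_printoptions(precision=4,suppress=True)
# look.py pic target-guess... ; names with heights as name:z
I=cams.get_image('wrist'); p,M,o=tool()
print(o['t'],'tcp',p,'x',M[:,0],'z',M[:,2],'F',o['contact_force'],'open',round(o['opening'],4))
if sys.argv[1]!='-': cv2.imwrite(f'pics/{sys.argv[1]}.png',I['pixels'])
for a in sys.argv[2:]:
    n,z=a.split(':')
    for d in finder.tip_of('wrist',n):
        P=at_z(I,d['at'],float(z)); print(n,round(d['conf'],2),np.round(d['at'],1),P,'tool cm',100*M.T@(P-p))
E
python3 look.py w1 tamper:.003 tamper_grip:.073 tray:0 rim:.1 pile_top:.11
```

```text
3.1667 tcp [0.5144 0.2255 0.2479] x [ 0.0019  0.0045 -1.    ] z [ 0.4031 -0.9152 -0.0034] F [-2.582   1.9614  0.7526] open 0.0855
tamper 0.9 [208.1 118.8] [0.5345 0.2902 0.003 ] tool cm [24.527   4.3585 -5.0304]
tamper_grip 0.82 [195.7 126. ] [0.5325 0.2902 0.073 ] tool cm [17.5267  4.1988 -5.131 ]
rim 0.77 [432.9 223.9] [0.541  0.0645 0.1   ] tool cm [14.726  -4.107  15.8547]
pile_top 0.59 [437.1 225.2] [0.5428 0.0671 0.11  ] tool cm [13.7275 -3.8365 15.6919]
```

```bash
python3 - <<'E'
from h import *
p,M,o=tool();print(o['t'],p,o['dq'],to_tool([.5335,.290,.071]))
im=cv2.imread('pics/w1.png');cv2.imwrite('pics/w1c.png',im)
E
```

```text
3.4167 [0.51295193 0.21692215 0.24842474] [-0.01715382 -0.01510243  0.00904271  0.00058551 -0.00048319  0.00188547] [17.73724937  4.78466273 -5.90917143]
```

View pics/w1c.png

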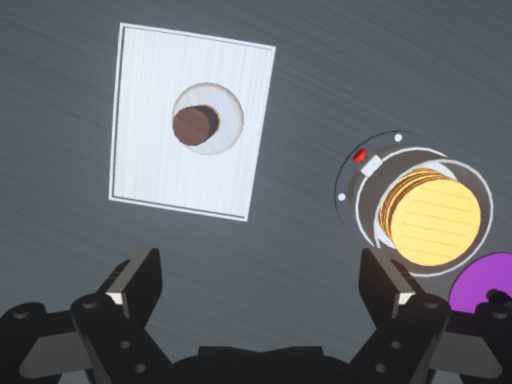

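Emit:
{"op": "step_arm", "data": {"moves": [[[2,2,-2.5],[0,0,0],1],[[5,4,-5],[0,0,0],1],[[7,4.8,-5.9],[0,0,0],1],[[8,4.8,-5.9],[0,0,0],1],[[9.5,4.8,-5.9],[0,0,0],1],[[9.5,4.8,-5.9],[0,0,0],1],[[9.5,4.8,-5.9],[0,0,0],1],[[9.5,4.8,-5.9],[0,0,0],1],[[9.5,4.8,-5.9],[0,0,0],1],[[9.5,4.8,-5.9],[0,0,0],1]]}}

```text
t: 4.25
tool_pos: [0.5344, 0.2898, 0.1552]
tool_rot: [0.904, 1.372, -0.901]
contact_force: [-0.2, -0.0, 0.3]
opening: 0.0853
```

```bash
python3 look.py - tamper:.003 tamper_grip:.073 tray:0 rim:.1;python3 -c "
from h import *
print(to_tool([.5335,.290,.071]))"
```

```text
4.3 tcp [0.5342 0.2899 0.1549] x [ 0.0031 -0.0002 -1.    ] z [ 0.3977 -0.9175  0.0014] F [0.8072 0.3747 0.8563] open 0.0858
tamper 0.8 [257.9 184.9] [0.5321 0.291  0.003 ] tool cm [15.1877 -0.1933 -0.2005]
tamper_grip 0.59 [264.1 208.7] [0.5359 0.2879 0.073 ] tool cm [8.189  0.0454 0.2397]
[ 8.2731867  -0.02954462 -0.008686  ]
```

Emit:
{"op": "step_arm", "data": {"moves": [[[2,0,0],[0,0,0],1],[[4.5,0,0],[0,0,0],1],[[6.5,0,0],[0,0,0],1],[[8.1,0,0],[0,0,0],1],[[8.1,0,0],[0,0,0],1],[[8.1,0,0],[0,0,0],0.2],[[8.1,0,0],[0,0,0],0.2],[[8.1,0,0],[0,0,0],0.2],[[8.1,0,0],[0,0,0],0.2],[[8.1,0,0],[0,0,0],0.2]], "grip_force": 80}}

```text
t: 5.33
tool_pos: [0.535, 0.2902, 0.0746]
tool_rot: [0.904, 1.372, -0.9]
contact_force: [0.1, -2.0, 3.2]
opening: 0.0304
```

```bash
python3 look.py -
```

```text
5.3833 tcp [0.535  0.2902 0.0746] x [ 0.0043 -0.0002 -1.    ] z [ 0.3982 -0.9173  0.0019] F [ 0.5399 -1.9131  5.0756] open 0.0305
```

Emit:
{"op": "step_arm", "data": {"moves": [[[-1,0,0],[0,0,0],0.2],[[-3.5,0,0],[0,0,0],0.2],[[-7,0,0],[0,0,0],0.2],[[-10.5,0,0],[0,0,0],0.2],[[-13.5,-0.5,1],[0,0,0],0.2],[[-13.5,-2,4],[0,0,0],0.2],[[-13.5,-3.5,8],[0,0,0],0.2],[[-13.5,-4.4,10],[0,0,0],0.2],[[-13.5,-4.4,10],[0,0,0],0.2],[[-13.5,-4.4,10],[0,0,0],0.2]]}}

```text
t: 6.22
tool_pos: [0.5331, 0.1799, 0.2089]
tool_rot: [0.905, 1.373, -0.903]
contact_force: [-1.0, 0.0, -4.9]
opening: 0.0305
```

```bash
python3 look.py w2 rim:.1 pile_top:.11 pile:.06 tamper:.138 magazine:0; python3 - <<'E'
from h import *
# fit rim circle etc. : annotate projected guess
I=cams.get_image('wrist'); im=I['pixels'].copy()
p,M,o=tool();print(o['t'],p,M[:,0])
a=np.linspace(0,2*np.pi,73)
for (r,z,c) in((.056,.1,(0,255,0)),(.07,.006,(255,0,0))):
    P=np.c_[.5385+r*np.cos(a),.0635+r*np.sin(a),0*a+z]
    cv2.polylines(im,[np.round(proj(I,P)*16).astype(int)],True,c,1,shift=4)
cv2.imwrite('pics/w2a.png',cv2.resize(im,None,fx=1.5,fy=1.5))
E
```

```text
6.2667 tcp [0.5332 0.1808 0.209 ] x [ 0.0027  0.0003 -1.    ] z [ 0.3972 -0.9177  0.0009] F [-0.4479  0.6895 -4.9964] open 0.0303
rim 0.89 [399.9 242.4] [0.5424 0.0675 0.1   ] tool cm [10.8962 -3.6846 10.7491]
rim 0.18 [386.4 220.6] [0.5538 0.0862 0.1   ] tool cm [10.8998 -1.8931  9.4848]
pile_top 0.56 [406.9 249.3] [0.542  0.0657 0.11  ] tool cm [ 9.896  -3.7944 10.9018]
pile 0.65 [386.2 221.3] [0.5457 0.0653 0.06  ] tool cm [14.8971 -3.4765 11.0833]
tamper 0.61 [257.9 216.2] [0.5319 0.1812 0.138 ] tool cm [ 7.0963 -0.1227 -0.095 ]
magazine 0.56 [364.2 204.2] [0.5419 0.0652 0.    ] tool cm [20.896  -3.8421 10.9298]
6.5667 [0.53369697 0.18180551 0.20945471] [ 3.91751506e-03 -2.00536275e-04 -9.99992306e-01]
```

View pics/w2a.png

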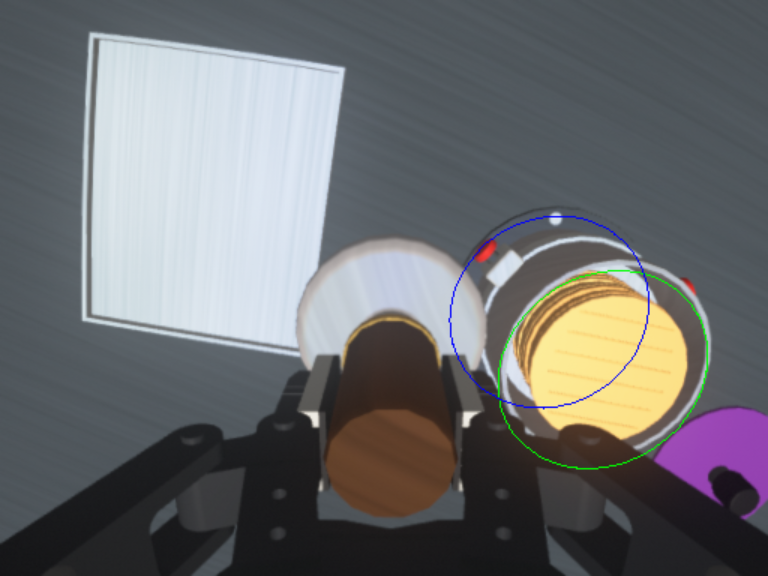

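The tamper is held squarely, handle at (390,430). The rim lies slightly up and right of my green guess, so I put it at about (0.5415, 0.066). The pile top is in its middle at (608,368).

Emit:
{"op": "step_arm", "data": {"moves": [[[0,-1,2],[0,0,0],0.2],[[0,-2,5],[0,0,0],0.2],[[0,-3.2,8.5],[0,0,0],0.2],[[0,-3.7,10.3],[0,0,0],0.2],[[0,-3.9,11],[0,0,0],0.2],[[0,-3.9,11],[0,0,0],0.2],[[0,-3.9,11],[0,0,0],0.2],[[0.5,-3.9,11],[0,0,0],0.2],[[1,-3.9,11],[0,0,0],0.2],[[1,-3.9,11],[0,0,0],0.2]]}}

```text
t: 7.4
tool_pos: [0.5409, 0.0664, 0.1976]
tool_rot: [0.901, 1.376, -0.9]
contact_force: [-0.4, 0.2, -4.6]
opening: 0.0302
```

```bash
python3 look.py - tamper:.128 rim:.1 ; python3 - <<'E'
from h import *
p,M,o=tool();print(o['t'],p,M[:,0])
a=np.linspace(0,2*np.pi,73)
out=[]
for n in('scene','wrist'):
    I=cams.get_image(n); im=I['pixels'].copy()
    for (r,z,c) in((.056,.1,(0,255,0)),(.07,.006,(255,0,0))):
        P=np.c_[.5415+r*np.cos(a),.066+r*np.sin(a),0*a+z]
        cv2.polylines(im,[np.round(proj(I,P)*16).astype(int)],True,c,1,shift=4)
    out.append(cv2.resize(im[150:260,220:340],(440,400),interpolation=2) if n=='scene' else cv2.resize(im,(360,270)))
s=np.zeros((400,800,3),np.uint8);s[:,:440]=out[0];s[:270,440:]=out[1]
cv2.imwrite('pics/w3.png',s)
E
```

```text
7.45 tcp [0.541  0.0663 0.1981] x [ 0.0014 -0.     -1.    ] z [ 0.4007 -0.9162  0.0006] F [-0.5464  0.4115 -4.5534] open 0.03
tamper 0.9 [260.3 217.1] [0.54   0.0663 0.128 ] tool cm [ 7.0074 -0.0994 -0.0472]
7.55 [0.54166707 0.06595947 0.19908516] [ 3.20760308e-03 -1.04839192e-04 -9.99994850e-01]
```

View pics/w3.png

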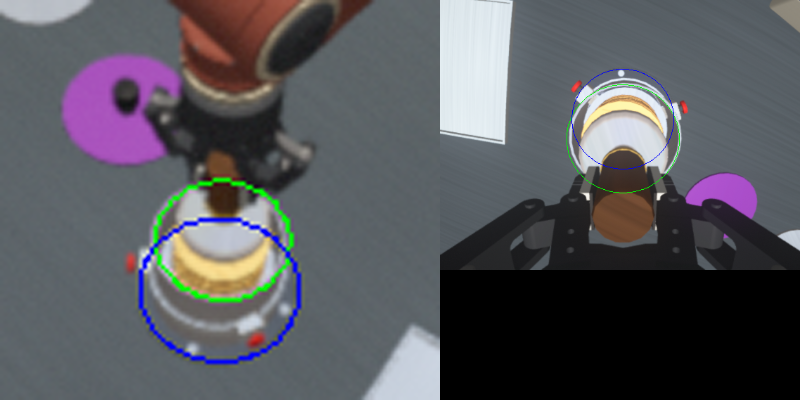

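Emit:
{"op": "step_arm", "data": {"moves": [[[0.5,0,0],[0,0,0],0.2],[[0.9,0,0],[0,0,0],0.2],[[1.2,0,0],[0,0,0],0.2],[[1.5,0,0],[0,0,0],0.2],[[1.8,0,0],[0,0,0],0.2],[[2.1,0,0],[0,0,0],0.2],[[2.4,0,0],[0,0,0],0.2],[[2.7,0,0],[0,0,0],0.2],[[3,0,0],[0,0,0],0.2],[[3,0,0],[0,0,0],0.2]]}}

```text
t: 8.48
tool_pos: [0.5422, 0.0653, 0.1695]
tool_rot: [0.902, 1.372, -0.899]
contact_force: [-0.3, -1.1, -0.2]
opening: 0.0303
```

```bash
python3 look.py -;python3 -c "
from h import *
print(tool()[2]['wrist_torque'])"
```

```text
8.5333 tcp [0.5423 0.0654 0.1698] x [ 0.0046 -0.001  -1.    ] z [ 0.3998 -0.9166  0.0028] F [ 0.0795 -1.625  -0.4707] open 0.0306
[-5.72684608e-01  1.36528104e-01  1.26168671e-04]
```

Emit:
{"op": "step_arm", "data": {"moves": [[[0.2,0,0],[0,0,0],0.2],[[0.35,0,0],[0,0,0],0.2],[[0.5,0,0],[0,0,0],0.2],[[0.65,0,0],[0,0,0],0.2],[[0.8,0,0],[0,0,0],0.2],[[0.95,0,0],[0,0,0],0.2],[[1.1,0,0],[0,0,0],0.2],[[1.2,0,0],[0,0,0],0.2],[[1.3,0,0],[0,0,0],0.2],[[1.3,0,0],[0,0,0],0.2]]}}

```text
t: 9.37
tool_pos: [0.543, 0.0651, 0.1578]
tool_rot: [0.902, 1.37, -0.899]
contact_force: [-1.6, -4.7, 4.4]
opening: 0.0305
```

```bash
python3 look.py -;python3 -c "
from h import *
print(tool()[2]['wrist_torque'])"
```

```text
9.4167 tcp [0.543  0.0651 0.1578] x [ 0.0063 -0.0016 -1.    ] z [ 0.3998 -0.9166  0.004 ] F [-0.8449 -4.4061  5.1146] open 0.0303
[-1.18009003  0.22868071 -0.03035967]
```

Emit:
{"op": "step_arm", "data": {"moves": [[[0,-0.1,0.06],[0,0,0],0.2],[[0,-0.2,0.12],[0,0,0],0.2],[[0.1,-0.2,0.12],[0,0,0],0.2],[[0.2,-0.2,0.12],[0,0,0],0.2],[[0.3,-0.2,0.12],[0,0,0],0.2],[[0.4,-0.2,0.12],[0,0,0],0.2],[[0.5,-0.2,0.12],[0,0,0],0.2],[[0.6,-0.2,0.12],[0,0,0],0.2],[[0.7,-0.2,0.12],[0,0,0],0.2],[[0.7,-0.2,0.12],[0,0,0],0.2]]}}

```text
t: 10.25
tool_pos: [0.5421, 0.0638, 0.151]
tool_rot: [0.904, 1.37, -0.897]
contact_force: [-0.2, 0.3, 5.6]
opening: 0.0304
```

```bash
python3 look.py -;python3 -c "
from h import *
print(tool()[2]['wrist_torque'])"
```

```text
10.3 tcp [0.5421 0.0638 0.1511] x [ 0.0075  0.     -1.    ] z [ 0.3997 -0.9166  0.003 ] F [ 0.3287 -0.2055  5.2557] open 0.0302
[-0.16574227  0.01161334  0.02725768]
```

Emit:
{"op": "step_arm", "data": {"moves": [[[0.05,0,0],[0,0,-0.2],0.2],[[0.1,0,0],[0,0,-0.2],0.2],[[0.15,0,0],[0,0,-0.2],0.2],[[0.2,0,0],[0,0,-0.2],0.2],[[0.25,0,0],[0,0,-0.2],0.2],[[0.3,0,0],[0,0,-0.2],0.2],[[0.35,0,0],[0,0,-0.2],0.2],[[0.4,0,0],[0,0,-0.2],0.2],[[0.45,0,0],[0,0,-0.2],0.2],[[0.5,0,0],[0,0,-0.2],0.2]]}}

```text
t: 11.13
tool_pos: [0.5436, 0.0642, 0.15]
tool_rot: [0.904, 1.37, -0.897]
contact_force: [-5.3, 0.4, 20.4]
opening: 0.0306
```

```bash
python3 look.py -;python3 -c "
from h import *
print(tool()[2]['wrist_torque'])"
```

```text
11.1833 tcp [0.5436 0.0642 0.15  ] x [ 0.0073 -0.0003 -1.    ] z [ 0.3997 -0.9166  0.0032] F [-4.4706 -0.6447 18.8618] open 0.0302
[-0.23207845  1.27782047 -0.06217939]
```

Emit:
{"op": "step_arm", "data": {"moves": [[[0.4,-0.1,-0.05],[0,0,-0.2],0.2],[[0.45,-0.15,-0.06],[0,0,-0.2],0.2],[[0.5,-0.2,-0.06],[0,0,-0.2],0.2],[[0.55,-0.2,-0.06],[0,0,-0.2],0.2],[[0.55,-0.2,-0.06],[0,0,-0.2],0.2],[[0.55,-0.2,-0.06],[0,0,-0.2],0.2],[[0.55,-0.2,-0.06],[0,0,-0.2],0.2],[[0.55,-0.2,-0.06],[0,0,-0.2],0.2],[[0.55,-0.2,-0.06],[0,0,-0.2],0.2],[[0.55,-0.2,-0.06],[0,0,-0.2],0.2]]}}

```text
t: 12.02
tool_pos: [0.5437, 0.0644, 0.1499]
tool_rot: [0.904, 1.368, -0.897]
contact_force: [-5.0, -1.9, 23.6]
opening: 0.0302
```

```bash
python3 look.py -;python3 -c "
from h import *
print(tool()[2]['wrist_torque'])"
```

```text
12.0667 tcp [0.5437 0.0644 0.15  ] x [ 0.0088 -0.0008 -1.    ] z [ 0.3998 -0.9166  0.0043] F [-5.4497 -1.8152 23.1232] open 0.0301
[-0.21891588  1.51133892 -0.01284398]
```

Emit:
{"op": "step_arm", "data": {"moves": [[[0,0,0],[0,0,0],0.2],[[-0.2,0,0],[0,0,0],0.2],[[-0.4,0,0],[0,0,0],0.2],[[-0.6,0,0],[0,0,0],0.2],[[-0.8,0,0],[0,0,0],0.2],[[-0.8,0,0],[0,0,0],0.2],[[-0.8,0,0],[0,0,0],0.2],[[-0.8,0,0],[0,0,0],0.2],[[-0.8,0,0],[0,0,0],0.2],[[-0.8,0,0],[0,0,0],0.2]]}}

```text
t: 12.9
tool_pos: [0.5435, 0.0645, 0.1576]
tool_rot: [0.903, 1.369, -0.897]
contact_force: [-0.7, -0.8, -4.5]
opening: 0.0305
```

```bash
python3 look.py -;python3 -c "
from h import *
print(tool()[2]['wrist_torque'])"
```

```text
12.95 tcp [0.5435 0.0644 0.1577] x [ 0.0085 -0.0006 -1.    ] z [ 0.3998 -0.9166  0.004 ] F [ 1.0067  0.9611 -4.836 ] open 0.0301
[ 0.0329907   0.01836443 -0.04364021]
```

Emit:
{"op": "step_arm", "data": {"moves": [[[-1.5,0,0],[0,0,0],0.2],[[-4,0,0],[0,0,0],0.2],[[-5.5,0,0],[0,0,0],0.2],[[-5.5,1.3,-3],[0,0,0],0.2],[[-5.5,2.6,-6.5],[0,0,0],0.2],[[-5.5,3.7,-9.5],[0,0,0],0.2],[[-5.5,4.1,-10.5],[0,0,0],0.2],[[-5.5,4.1,-10.5],[0,0,0],0.2],[[-5.5,4.1,-10.5],[0,0,0],0.2],[[-5.5,4.1,-10.5],[0,0,0],0.2]]}}

```text
t: 13.78
tool_pos: [0.5387, 0.1763, 0.2125]
tool_rot: [0.903, 1.368, -0.898]
contact_force: [-0.3, -0.4, -4.7]
opening: 0.0304
```

```bash
python3 look.py w4 rim:.1 pile_top:.08 tray:0; python3 - <<'E'
from h import *
p,M,o=tool();print(o['t'],p,M[:,0],to_tool([.5345,.290,.08]))
out=[]
for n in('scene','wrist'):
    I=cams.get_image(n); im=I['pixels'].copy()
    out.append(cv2.resize(im[170:250,240:320],(400,400),interpolation=2) if n=='scene' else cv2.resize(im[130:330,280:480],(400,400),interpolation=2))
cv2.imwrite('pics/w4c.png',np.hstack(out))
E
```

```text
13.8333 tcp [0.5388 0.1761 0.2125] x [ 0.0083 -0.0013 -1.    ] z [ 0.3987 -0.9171  0.0045] F [-0.0959  0.2853 -4.4874] open 0.0306
rim 0.83 [394.4 244.2] [0.5452 0.0648 0.1   ] tool cm [11.2683 -3.9294 10.4045]
rim 0.26 [369.4 216.9] [0.5572 0.0942 0.1   ] tool cm [11.2746 -1.6602  8.1911]
pile_top 0.62 [386.7 237.4] [0.5432 0.0624 0.08  ] tool cm [13.2669 -4.2207 10.5409]
tray 0.85 [129.6 136.8] [0.5176 0.3094 0.    ] tool cm [ 21.2141   3.225  -13.1665]
tray 0.44 [366.2 217. ] [0.5368 0.0509 0.    ] tool cm [21.2627 -5.3247 11.3063]
13.9833 [0.53885595 0.17608424 0.21261551] [ 8.48901958e-03 -8.76374985e-04 -9.99963584e-01] [ 13.24738679   4.04085419 -10.6772992 ]
```

View pics/w4c.png

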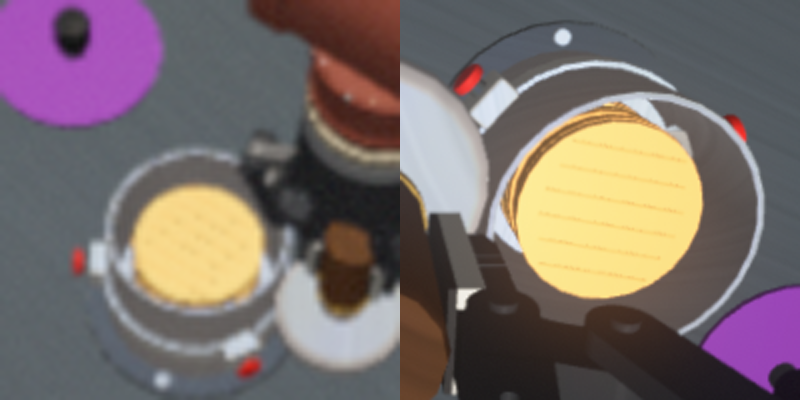

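```bash
cat > lvl.py <<'E'
from h import *
from scipy.optimize import least_squares
def fit(cam,roi,z0=.0795,c0=(.5425,.065),save=None):
    I=cams.get_image(cam); im=I['pixels']; hsv=cv2.cvtColor(im,cv2.COLOR_BGR2HSV)
    m=((hsv[...,0]>15)&(hsv[...,0]<32)&(hsv[...,1]>60)&(hsv[...,2]>195)).astype(np.uint8)
    k=np.zeros_like(m);k[roi[1]:roi[3],roi[0]:roi[2]]=1; m&=k
    m=cv2.morphologyEx(m,cv2.MORPH_OPEN,np.ones((3,3)))
    cs,_=cv2.findContours(m,cv2.RETR_EXTERNAL,cv2.CHAIN_APPROX_NONE); c=max(cs,key=cv2.contourArea)[:,0].astype(float)
    c=cv2.convexHull(c.astype(np.float32))[:,0]
    h=np.vstack([np.linspace(c[i],c[(i+1)%len(c)],8,endpoint=False) for i in range(len(c))])
    rays=[ray(I,x) for x in h]
    def res(v):
        C=np.array([v[0],v[1],z0]); n=np.array([v[2],v[3],1]);n/=np.linalg.norm(n)
        P=np.array([p+d*(n@(C-p))/(n@d) for p,d in rays]); return np.linalg.norm(P-C,axis=1)-v[4]
    r=least_squares(res,[*c0,0,0,.04],loss='soft_l1',f_scale=.0005)
    r2=least_squares(lambda v:res([v[0],v[1],0,0,v[2]]),[*c0,.04],loss='soft_l1',f_scale=.0005)
    print(cam,m.sum(),'c',r.x[:2],'tilt deg',np.degrees(r.x[2:4]),'r',r.x[4],'rms mm',1e3*np.sqrt(np.mean(res(r.x)**2)),'| level: c',r2.x[:2],'r',r2.x[2],'rms',1e3*np.sqrt(np.mean(r2.fun**2)))
if __name__=='__main__':
    np.set_printoptions(precision=4,suppress=True)
    fit('wrist',(325,150,450,310)); fit('scene',(255,195,300,245))
    print(tool()[2]['t'])
E
python3 lvl.py
```

```text
Traceback (most recent call last):
  File "lvl.py", line 20, in <module>
    fit('wrist',(325,150,450,310)); fit('scene',(255,195,300,245))
    ~~~^^^^^^^^^^^^^^^^^^^^^^^^^^^
  File "lvl.py", line 16, in fit
    r2=least_squares(lambda v:res([v[0],v[1],0,0,v[2]]),[*c0,.04],loss='soft_l1',f_scale=.0005)
  File "lvl.py", line 16, in <lambda>
    r2=least_squares(lambda v:res([v[0],v[1],0,0,v[2]]),[*c0,.04],loss='soft_l1',f_scale=.0005)
                              ~~~^^^^^^^^^^^^^^^^^^^^^^
  File "lvl.py", line 13, in res
    C=np.array([v[0],v[1],z0]); n=np.array([v[2],v[3],1]);n/=np.linalg.norm(n)
                                                          ^^^^^^^^^^^^^^^^^^^^
numpy._core._exceptions._UFuncOutputCastingError: Cannot cast ufunc 'divide' output from dtype('float64') to dtype('int64') with casting rule 'same_kind'
```

```bash
sed -i 's/\[v\[2\],v\[3\],1\])/[v[2],v[3],1.])/' lvl.py; python3 lvl.py
```

```text
wrist 6462 c [0.5435 0.0642] tilt deg [ 0.0601 -0.6058] r 0.04008794059370003 rms mm 0.40408208254125083 | level: c [0.5435 0.0642] r 0.03997063097268733 rms 0.4163765434690573
scene 478 c [0.5443 0.0645] tilt deg [ 0.7192 -0.2104] r 0.03935591504395634 rms mm 1.2024094980594893 | level: c [0.5442 0.0646] r 0.03944508085108518 rms 1.1811315539877916
14.2333
```

The pile fits a level 40.0 mm circle at z = 79.5 mm (tilt 0.6° or less), so the catches hold. Next is returning the tamper to the tray.

Emit:
{"op": "step_arm", "data": {"moves": [[[0,1.3,-3.3],[0,0,0],0.2],[[0,2.7,-7],[0,0,0],0.2],[[0,3.8,-10],[0,0,0],0.2],[[3,4,-10.7],[0,0,0],0.2],[[6,4,-10.7],[0,0,0],0.2],[[9,4,-10.7],[0,0,0],0.2],[[11.5,4,-10.7],[0,0,0],0.2],[[12.5,4,-10.7],[0,0,0],0.2],[[13,4,-10.7],[0,0,0],0.2],[[13,4,-10.7],[0,0,0],0.2]]}}

```text
t: 15.07
tool_pos: [0.5336, 0.2905, 0.082]
tool_rot: [0.903, 1.369, -0.898]
contact_force: [0.5, -0.2, -4.4]
opening: 0.0306
```

```bash
python3 look.py -
```

```text
15.1167 tcp [0.5346 0.2909 0.0836] x [ 0.0099 -0.0001 -1.    ] z [ 0.3992 -0.9169  0.0041] F [ 1.0799 -0.8299 -4.7595] open 0.0303
```

Emit:
{"op": "step_arm", "data": {"moves": [[[0.15,0,0],[0,0,0],0.2],[[0.3,0,0],[0,0,0],0.2],[[0.45,0,0],[0,0,0],0.2],[[0.6,0,0],[0,0,0],0.2],[[0.75,0,0],[0,0,0],0.2],[[0.85,0,0],[0,0,0],0.2],[[0.9,0,0],[0,0,0],0.2],[[0.9,0,0],[0,0,0],0.2],[[0.9,0,0],[0,0,0],0.2],[[0.9,0,0],[0,0,0],0.2]]}}

```text
t: 15.95
tool_pos: [0.5347, 0.291, 0.0748]
tool_rot: [0.905, 1.367, -0.896]
contact_force: [-0.3, -0.5, -2.8]
opening: 0.0303
```

```bash
python3 look.py -
```

```text
16.0 tcp [0.5347 0.291  0.0748] x [ 0.01   -0.0001 -1.    ] z [ 0.3992 -0.9169  0.0041] F [-0.4786 -0.3491 -2.884 ] open 0.0304
```

Emit:
{"op": "step_arm", "data": {"moves": [[[0.15,0,0],[0,0,0],0.2],[[0.15,0,0],[0,0,0],0.2],[[0.15,0,0],[0,0,0],0.2],[[0.1,0,0],[0,0,0],0.5],[[0.1,0,0],[0,0,0],0.7],[[0.1,0,0],[0,0,0],1],[[0.1,0,0],[0,0,0],1],[[0.1,0,0],[0,0,0],1],[[0.1,0,0],[0,0,0],1],[[-1,0,0],[0,0,0],1]]}}

```text
t: 16.83
tool_pos: [0.533, 0.2903, 0.0825]
tool_rot: [0.902, 1.37, -0.9]
contact_force: [-0.4, -0.8, -1.0]
opening: 0.0851
```

```bash
python3 look.py - tamper:.003 tamper_grip:.073;python3 -c "
from h import *
print(to_tool([.55,.17,.30]),to_tool([.4305,-.310,.25]))"
```

```text
16.8833 tcp [0.5351 0.2912 0.0865] x [ 0.0109  0.0002 -0.9999] z [ 0.3992 -0.9168  0.0041] F [1.655  0.6941 0.8829] open 0.0852
tamper 0.76 [259.7 207.8] [0.5348 0.2914 0.003 ] tool cm [ 8.3518 -0.1008 -0.0642]
tamper_grip 0.96 [263.3 257.2] [0.5356 0.2903 0.073 ] tool cm [ 1.353  -0.0072  0.0993]
[-21.35008073  -3.27436557  11.79015194] [-16.54984143 -33.44979824  51.01008904]
```

Emit:
{"op": "step_arm", "data": {"moves": [[[-3,0,0],[0,0,0],1],[[-7,0,0],[0,0,0],1],[[-11,0,0],[0,0,-0.5],1],[[-14.5,-1,1.5],[0,0,-0.5],1],[[-16,-3.3,5],[0,0,-0.5],1],[[-16,-5.6,8.5],[0,0,-0.5],1],[[-16,-7.9,12],[0,0,-0.5],1],[[-16,-10.2,15.5],[0,0,-0.5],1],[[-16,-12.4,19],[0,0,-0.5],1],[[-16,-14.7,22.5],[0,0,-0.5],1]]}}

```text
t: 17.82
tool_pos: [0.4886, 0.0278, 0.246]
tool_rot: [0.901, 1.369, -0.899]
contact_force: [0.4, -1.0, 0.5]
opening: 0.0859
```

```bash
python3 -c "
from h import *
print(tool()[:2],to_tool([.4315,-.310,.22]))"
```

```text
(array([0.48857533, 0.02779044, 0.24603905]), array([[ 0.00609147,  0.9166014 ,  0.39975589],
       [-0.0026972 ,  0.39977691, -0.9166085 ],
       [-0.99997781,  0.00450527,  0.00490749]])) [  2.66018852 -18.74734647  28.66776034]
```

Emit:
{"op": "step_arm", "data": {"moves": [[[0,-2.2,3.4],[0,0,0],1],[[0.3,-4.4,6.7],[0,0,0],1],[[0.6,-6.6,10],[0,0,0],1],[[1,-8.7,13.3],[0,0,0],1],[[1.5,-10.9,16.7],[0,0,0],1],[[2,-13,20],[0,0,0],1],[[2.7,-15.2,23.3],[0,0,0],1],[[2.7,-17.3,26.5],[0,0,0],1],[[2.7,-18.7,28.7],[0,0,0],1],[[2.7,-18.7,28.7],[0,0,0],1]]}}

```text
t: 18.65
tool_pos: [0.4309, -0.3143, 0.2197]
tool_rot: [0.904, 1.367, -0.905]
contact_force: [-0.2, 0.0, 0.2]
opening: 0.0853
```

```bash
python3 -c "
from h import *
for i in range(3):cams.get_image('wrist')"; python3 look.py w5 cover:0 cover_knob:.034;python3 - <<'E'
from h import *
p,M,o=tool();print(o['t'],p)
I=cams.get_image('top')
cv2.imwrite('pics/w5c.png',np.hstack([cv2.imread('pics/w5.png'),np.vstack([cv2.resize(I['pixels'][150:342,110:366],(256,192)),np.zeros((192,256,3),np.uint8)])]))
E
```

```text
18.85 tcp [ 0.4322 -0.3093  0.2196] x [ 0.0063 -0.0023 -1.    ] z [ 0.4003 -0.9164  0.0047] F [ 0.1779  0.3398 -0.0659] open 0.0854
cover 0.95 [105.2  54. ] [ 0.4765 -0.1256  0.    ] tool cm [ 21.9476  11.3052 -15.1722]
cover 0.88 [251.5 163.9] [ 0.4322 -0.3009  0.    ] tool cm [21.9611  0.2313 -0.8816]
cover 0.79 [387.6 238.6] [ 0.4153 -0.4738  0.    ] tool cm [21.9911 -8.2402 14.2861]
cover 0.67 [187.6 291.8] [ 0.2634 -0.2917  0.    ] tool cm [ 21.8532 -14.865   -8.4754]
cover_knob 0.93 [184.8 313.3] [ 0.2597 -0.2968  0.034 ] tool cm [ 18.4522 -15.3972  -8.1403]
cover_knob 0.72 [399.5 250.6] [ 0.4164 -0.4732  0.034 ] tool cm [18.5918 -8.0941 14.2962]
cover_knob 0.71 [250.5 166. ] [ 0.4362 -0.2988  0.034 ] tool cm [18.5632  0.7003 -0.8896]
cover_knob 0.59 [92.4 49. ] [ 0.4781 -0.1284  0.034 ] tool cm [ 18.5494  11.3605 -14.8272]
18.95 [ 0.43242236 -0.3089493   0.21968647]
```

View pics/w5c.png

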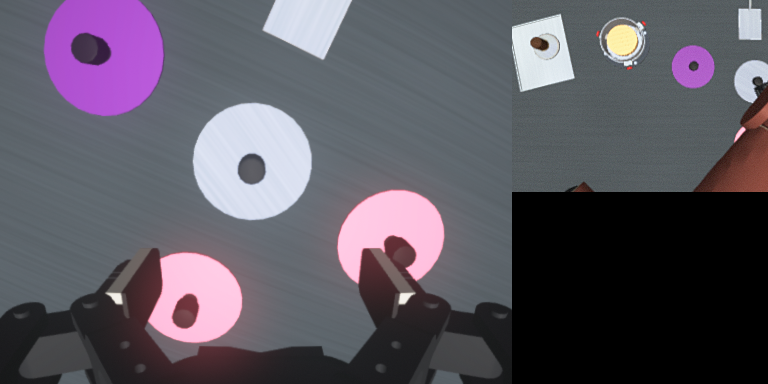

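Wrist view: the steel cover is at (252,162) with its knob at (251,168). Purple at (104,50) and pink at (390,240) and (190,297) are left alone. The inset shows the tamper upright on the tray.

Emit:
{"op": "step_arm", "data": {"moves": [[[2,0.3,-0.4],[0,0,0],1],[[5,0.5,-0.75],[0,0,0],1],[[8,0.5,-0.75],[0,0,0],1],[[10.5,0.5,-0.75],[0,0,0],1],[[12,0.5,-0.75],[0,0,-0.4],1],[[12,0.5,-0.75],[0,0,-0.4],1],[[12,0.5,-0.75],[0,0,-0.4],1],[[12,0.5,-0.75],[0,0,-0.4],1],[[12,0.5,-0.75],[0,0,-0.4],1],[[12,0.5,-0.75],[0,0,-0.4],1]]}}

```text
t: 19.83
tool_pos: [0.4357, -0.3011, 0.1017]
tool_rot: [0.895, 1.37, -0.903]
contact_force: [0.7, 0.9, 0.2]
opening: 0.0852
```

```bash
python3 look.py w6 cover:0 cover_knob:.034;python3 - <<'E'
from h import *
I=cams.get_image('wrist');im=I['pixels'];hsv=cv2.cvtColor(im,cv2.COLOR_BGR2HSV)
m=((hsv[...,1]<40)&(hsv[...,2]>150)).astype(np.uint8)
cs,_=cv2.findContours(m,cv2.RETR_EXTERNAL,cv2.CHAIN_APPROX_NONE);c=max(cs,key=cv2.contourArea)[:,0]
P=np.array([at_z(I,x,.010)[:2] for x in cv2.convexHull(c)[:,0]]);A=np.c_[2*P,np.ones(len(P))]
s=np.linalg.lstsq(A,(P**2).sum(1),rcond=None)[0];print('disc c',s[:2],'r',np.sqrt(s[2]+s[:2]@s[:2]))
print(tool()[2]['t'],tool()[0],to_tool([s[0],s[1],.036]))
E
```

```text
19.8833 tcp [ 0.4356 -0.3011  0.1014] x [ 0.0021 -0.0075 -1.    ] z [ 0.4014 -0.9159  0.0077] F [-0.542   0.2911  0.8842] open 0.0854
cover 0.9 [39.7 41.9] [ 0.4773 -0.126  -0.    ] tool cm [ 10.014   10.8626 -14.4335]
cover 0.85 [444.6 303.1] [ 0.4153 -0.474   0.    ] tool cm [10.262  -8.7846 14.9502]
cover 0.79 [260.6 202.3] [ 0.4346 -0.3026  0.    ] tool cm [10.1374 -0.1377  0.0196]
cover_knob 0.87 [ 5.4 36.2] [ 0.4765 -0.1265  0.034 ] tool cm [  6.6143  10.7666 -14.4008]
cover_knob 0.73 [259.1 218.4] [ 0.4346 -0.3012  0.034 ] tool cm [ 6.7365 -0.0836 -0.0796]
disc c [ 0.43443034 -0.30048267] r 0.059790345147457166
20.0333 [ 0.43504115 -0.300742    0.10042044] [ 6.44168865 -0.03425516 -0.08837   ]
```

Emit:
{"op": "step_arm", "data": {"moves": [[[2,0,0],[0,0.4,0],1],[[4,0,0],[0,0.4,0],1],[[5.5,0,0],[0,0.4,0],1],[[6.4,0,0],[0,0.4,0],1],[[6.4,0,0],[0,0.4,0],1],[[6.4,0,0],[0,0.4,0],0.15],[[6.4,0,0],[0,0.4,0],0.15],[[6.4,0,0],[0,0.4,0],0.15],[[6.4,0,0],[0,0.4,0],0.15],[[6.4,0,0],[0,0.4,0],0.15]], "grip_force": 60}}

```text
t: 20.87
tool_pos: [0.4355, -0.3015, 0.0373]
tool_rot: [0.899, 1.377, -0.901]
contact_force: [0.2, 0.0, 5.5]
opening: 0.0256
```

```bash
python3 look.py -
```

```text
20.9167 tcp [ 0.4358 -0.3018  0.0376] x [-0.0003 -0.0014 -1.    ] z [ 0.4013 -0.9159  0.0012] F [ 0.7528 -0.6162  1.7385] open 0.0241
```

Emit:
{"op": "step_arm", "data": {"moves": [[[-1,0,0],[0,0,0],0.15],[[-3.5,0,0],[0,0,0],0.15],[[-7,0,0],[0,0,0],0.15],[[-10.5,0,0],[0,0,0],0.15],[[-14,1,-1.2],[0,0,0],0.15],[[-16,3.5,-4],[0,0,0],0.15],[[-16,6,-7.1],[0,0,0],0.15],[[-16,8.5,-10.2],[0,0,0],0.15],[[-16,11,-13.2],[0,0,0],0.15],[[-16,13.5,-16.1],[0,0,0],0.15]]}}

```text
t: 21.75
tool_pos: [0.4946, -0.0979, 0.1979]
tool_rot: [0.899, 1.376, -0.901]
contact_force: [1.0, -0.4, -2.7]
opening: 0.0239
```

```bash
python3 -c "
from h import *
print(tool()[2],to_tool([.5435,.0642,.2]))"
```

```text
{'t': 21.75, 'q': array([-3.42368108e-01, -2.05786664e-01,  1.94234803e+00, -1.41036446e-03,
        1.40442093e+00,  8.15992263e-01]), 'dq': array([ 0.92046005,  0.09139577, -0.07181931, -0.00355522, -0.02126406,
        0.90725963]), 'effort': array([-4.62500095e+00, -3.00052321e+01, -3.69164801e+01, -1.07200866e-02,
        2.33000549e-01, -7.53084496e-01]), 'tool_pos': array([ 0.49461916, -0.09789989,  0.19787759]), 'tool_rot': array([ 0.89896495,  1.37568374, -0.90095311]), 'contact_force': array([ 1.04377124, -0.41527599, -2.66191552]), 'wrist_torque': array([-0.02814088, -0.03542919, -0.01925195]), 'opening': 0.023910548337511918} [ -0.23627282  10.97874342 -12.88850419]
```

Emit:
{"op": "step_arm", "data": {"moves": [[[0,2,-2.3],[0,0,0],0.15],[[0,3.5,-4],[0,0,0],0.15],[[0,4,-4.6],[0,0,0],0.15],[[0,4,-4.6],[0,0,0],0.15],[[0,4,-4.6],[0,0,0],0.15],[[0,4,-4.6],[0,0,0],0.15],[[0,4,-4.6],[0,0,0],0.15],[[0,4,-4.6],[0,0,0],0.15],[[0,4,-4.6],[0,0,0],0.15],[[0,4,-4.6],[0,0,0],0.15]]}}

```text
t: 22.58
tool_pos: [0.5127, -0.0403, 0.1978]
tool_rot: [0.9, 1.375, -0.902]
contact_force: [0.2, 0.2, -2.6]
opening: 0.0241
```

```bash
python3 look.py w7 rim:.1 pile_top:.08 cover:.16;python3 - <<'E'
from h import *
p,M,o=tool();print(o['t'],p)
I=cams.get_image('wrist');im=I['pixels'].copy()
a=np.linspace(0,2*np.pi,73)
for r,col in((.056,(0,255,0)),(.053,(0,200,255))):
    P=np.c_[.5435+r*np.cos(a),.0642+r*np.sin(a),0*a+.1]
    cv2.polylines(im,[np.round(proj(I,P)*16).astype(int)],True,col,1,shift=4)
both=np.hstack([im,I['pixels']])
c=proj(I,[.5435,.0642,.1])[0].astype(int);print(c)
x0,y0=max(c[0]-110,0),max(c[1]-110,0)
both=np.hstack([v[y0:y0+220,x0:x0+220] for v in(im,I['pixels'])])
cv2.imwrite('pics/w7c.png',cv2.resize(both,None,fx=1.8,fy=1.8,interpolation=2))
E
```

```text
22.6333 tcp [ 0.5128 -0.0402  0.1978] x [ 0.0001 -0.0015 -1.    ] z [ 0.4003 -0.9164  0.0015] F [-0.5973 -0.1696 -1.7491] open 0.0242
rim 0.78 [129.4  97.3] [0.5437 0.0657 0.1   ] tool cm [ 9.763   7.0751 -8.4759]
pile_top 0.71 [138.7  96.3] [0.5439 0.0666 0.08  ] tool cm [11.7629  7.1316 -8.5537]
cover 0.64 [260.  236.6] [ 0.5125 -0.04    0.16  ] tool cm [ 3.7788 -0.0153 -0.031 ]
22.7833 [ 0.51279177 -0.03984167  0.19775674]
[132  98]
```

View pics/w7c.png

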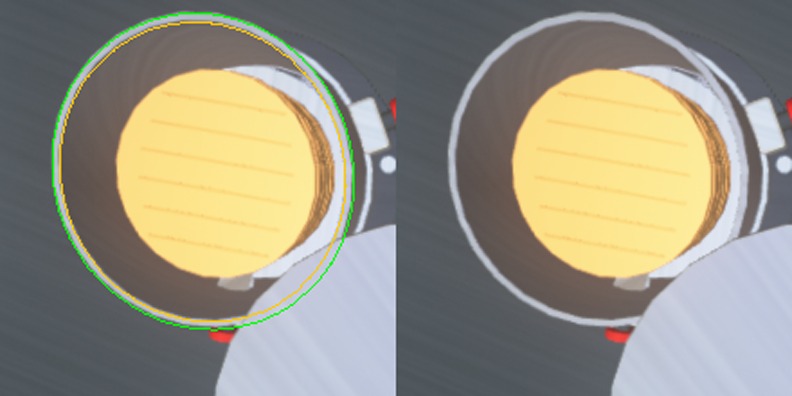

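Emit:
{"op": "step_arm", "data": {"moves": [[[0,1.5,-1.8],[0,0,0],0.15],[[0,4,-4.8],[0,0,0],0.15],[[0,6.3,-7.4],[0,0,0],0.15],[[0,7,-8.3],[0,0,0],0.15],[[1.5,7,-8.35],[0,0,0],0.15],[[3,7,-8.35],[0,0,0],0.15],[[4.5,7,-8.35],[0,0,0],0.15],[[5.2,7,-8.35],[0,0,0],0.15],[[5.2,7,-8.35],[0,0,0],0.15],[[5.2,7,-8.35],[0,0,0],0.15]]}}

```text
t: 23.67
tool_pos: [0.5433, 0.0645, 0.1455]
tool_rot: [0.899, 1.376, -0.902]
contact_force: [0.6, -0.5, -1.6]
opening: 0.0242
```

```bash
python3 look.py - cover:.1085 rim:.1;python3 -c "
from h import *
print(tool()[0],to_tool([.5438,.065,.1313]))"
```

```text
23.7167 tcp [0.5439 0.0645 0.1464] x [ 0.0012 -0.0016 -1.    ] z [ 0.4008 -0.9162  0.0019] F [-0.1075 -0.4353 -3.2358] open 0.0242
cover 0.7 [261.  241.1] [0.5413 0.0635 0.1085] tool cm [ 3.7933 -0.2872 -0.017 ]
[0.54432031 0.06452595 0.14706666] [ 1.57645679 -0.0311869  -0.06813975]
```

Emit:
{"op": "step_arm", "data": {"moves": [[[0.3,0,0],[0,0,0],0.15],[[0.6,0,0],[0,0,0],0.15],[[0.8,0,0],[0,0,0],0.15],[[1,0,0],[0,0,0],0.15],[[1.1,0,0],[0,0,0],0.15],[[1.2,0,0],[0,0,0],0.15],[[1.3,0,0],[0,0,0],0.15],[[1.4,0,0],[0,0,0],0.15],[[1.5,0,0],[0,0,0],0.15],[[1.5,0,0],[0,0,0],0.15]]}}

```text
t: 24.65
tool_pos: [0.5442, 0.0645, 0.1318]
tool_rot: [0.9, 1.374, -0.9]
contact_force: [-0.4, -0.7, -3.0]
opening: 0.0241
```

```bash
python3 look.py -;python3 -c "
from h import *
print(tool()[0],to_tool([.5438,.065,.1313]))"
```

```text
24.7 tcp [0.5443 0.0645 0.1319] x [ 0.0022 -0.0016 -1.    ] z [ 0.4007 -0.9162  0.0023] F [ 0.6952  0.4302 -2.0948] open 0.0242
[0.5442814  0.06450411 0.13193959] [ 0.06377362 -0.02432118 -0.06487364]
```

The step went in without touching the rim. I'll lower the last millimetre or so and release.

Emit:
{"op": "step_arm", "data": {"moves": [[[0.1,0,0],[0,0,0],0.15],[[0.15,0,0],[0,0,0],0.15],[[0.2,0,0],[0,0,0],0.15],[[0.2,0,0],[0,0,0],0.15],[[0.15,0,0],[0,0,0],0.5],[[0.15,0,0],[0,0,0],1],[[0.15,0,0],[0,0,0],1],[[0.15,0,0],[0,0,0],1],[[0.15,0,0],[0,0,0],1],[[0.15,0,0],[0,0,0],1]]}}

```text
t: 25.53
tool_pos: [0.5443, 0.0645, 0.1303]
tool_rot: [0.9, 1.374, -0.9]
contact_force: [-0.1, 0.2, 0.3]
opening: 0.0854
```

Emit:
{"op": "step_arm", "data": {"moves": [[[-1,0,0],[0,0,0],1],[[-3,0,0],[0,0,0],1],[[-6,0,0],[0,0,0],1],[[-9,0,0],[0,0,0],1],[[-11,-2,2],[0,0,0],1],[[-11,-5,5],[0,0,0],1],[[-11,-8,8],[0,0,0],1],[[-11,-10,10],[0,0,0],1],[[-11,-10,10],[0,0,0],1],[[-11,-10,10],[0,0,0],1]]}}

```text
t: 26.37
tool_pos: [0.4923, -0.0681, 0.2413]
tool_rot: [0.903, 1.372, -0.902]
contact_force: [-0.2, 0.3, -0.0]
opening: 0.0853
```

```bash
python3 look.py w8 cover:.094 cover_knob:.128;python3 - <<'E'
from h import *
p,M,o=tool();print(o['t'],p)
a=np.linspace(0,2*np.pi,73);out=[]
for n in('wrist','scene'):
    I=cams.get_image(n);im=I['pixels'].copy()
    P=np.c_[.5438+.06*np.cos(a),.065+.06*np.sin(a),0*a+.104]
    raw=im.copy();cv2.polylines(im,[np.round(proj(I,P)*16).astype(int)],True,(0,255,0),1,shift=4)
    x,y=proj(I,[.5438,.065,.104])[0].astype(int);h=100 if n=='wrist' else 50;print(n,x,y)
    x,y=max(x,h),max(y,h)
    for v in(im,raw): out.append(cv2.resize(v[y-h:y+h,x-h:x+h],(300,300),interpolation=2))
cv2.imwrite('pics/w8c.png',np.vstack([np.hstack(out[:2]),np.hstack(out[2:])]))
T=cams.get_image('top')
for n in 'tamper','tin','tub','palette','cover':print(n,[(np.round(d['at'],1),round(d['conf'],2)) for d in finder.tip_of('top',n)][:2])
E
```

```text
26.4167 tcp [ 0.4926 -0.0672  0.2411] x [ 0.0033 -0.0013 -1.    ] z [ 0.3996 -0.9167  0.0025] F [0.2175 0.8676 0.0304] open 0.0853
cover 0.97 [303.1 194.9] [ 0.4983 -0.105   0.094 ] tool cm [14.718  -1.0231  3.656 ]
cover 0.64 [129.   60.4] [0.5431 0.0643 0.094 ] tool cm [ 14.71     9.8462 -10.0802]
cover_knob 0.67 [110.9  53.9] [0.5441 0.0646 0.128 ] tool cm [ 11.3103   9.9611 -10.056 ]
cover_knob 0.63 [306.3 204.9] [ 0.4995 -0.1024  0.128 ] tool cm [11.3181 -0.799   3.4695]
26.5167 [ 0.49282948 -0.06627831  0.24073921]
wrist 125 58
scene 279 214
tamper []
tin [(array([201.9, 114. ]), 0.95)]
tub [(array([286.8, 103.6]), 0.92), (array([221.9, 189.1]), 0.36)]
palette [(array([346. , 152.9]), 0.56)]
cover [(array([219.8, 189.4]), 0.86), (array([354.2, 293.3]), 0.62)]
```

View pics/w8c.png

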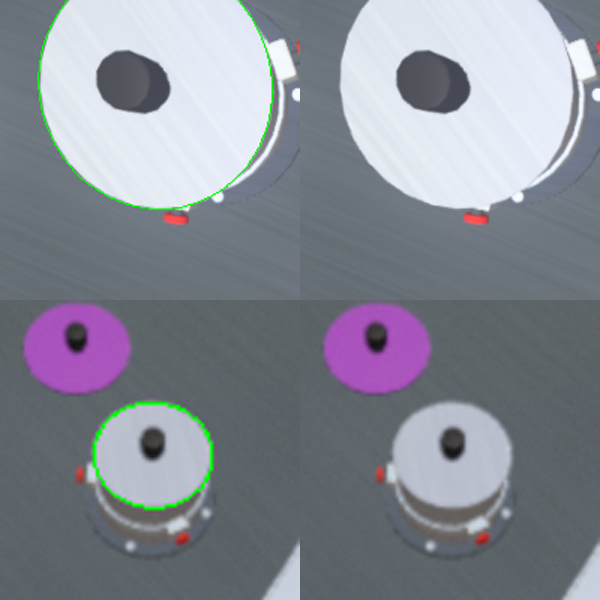

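The cover's edge matches the level, fully seated circle (z = 104 mm) in both cameras. The top finder missed the tamper, so I'll check it with one last picture before handing in.

```bash
python3 - <<'E'
from h import *
S=cams.get_image('scene');T=cams.get_image('top')
for c,I in(('scene',S),('top',T)):
    for n,z in(('tamper',.003),('tamper_grip',.073)):print(c,n,[(np.round(d['at'],1),round(d['conf'],2),np.round(at_z(I,d['at'],z),3)) for d in finder.tip_of(c,n)][:2])
cv2.imwrite('pics/f.png',np.hstack([cv2.resize(S['pixels'][100:340,120:400],(400,343)),cv2.resize(T['pixels'][60:340,80:406],(400,343))]))
E
```

```text
scene tamper [(array([330.3, 271.9]), 0.93, array([0.527, 0.279, 0.003]))]
scene tamper_grip [(array([332.3, 268. ]), 0.81, array([0.539, 0.287, 0.073]))]
top tamper [(array([144.9, 195.7]), 0.89, array([0.536, 0.291, 0.003])), (array([137.3, 190.5]), 0.48, array([0.551, 0.314, 0.003]))]
top tamper_grip [(array([139.9, 192.1]), 0.58, array([0.537, 0.282, 0.073]))]
```

View pics/f.png

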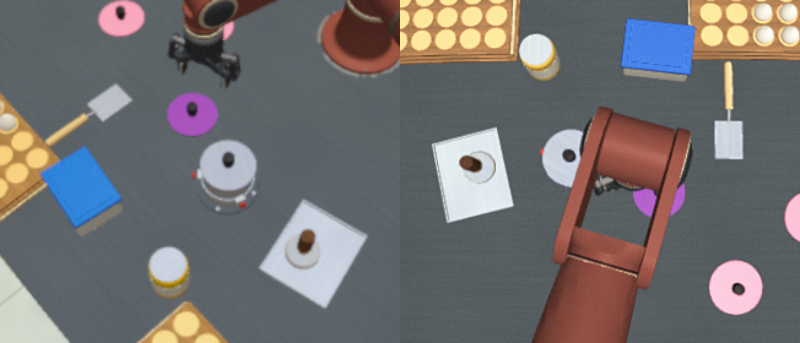

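The tamper stands upright on the tray (scene 303,248; top 475,165), the cover is seated on the magazine (scene 228,170), and the tin, tub and spatula have not moved. The robot touches nothing, so I'm handing in.

```bash
python3 -c "
from station import ctrl
print(ctrl.get_obs()['contact_force'],ctrl.get_obs()['t']); print(ctrl.finish_job())"
```

```text
[0.36671159 0.55782621 0.55910114] 27.2167
the job is handed in; nothing more can be done
None
```

The job is done and handed in at about 27 s of the 66 s allowed; no verdict was reported.

- **Pressing the pile:** I pressed the pile with the tamper until it hit the hard stop, at about 28 N (45 N would crush it). After I lifted off, the wrist camera fitted the top wafer as a 40.0 mm radius circle at 79.5 mm height, tilted 0.6° or less. That is level and about 1 mm above the stop, so all three catches appear to hold; I did not see the catches themselves.
- **Tamper:** It stands upright on the tray, close to where it started.
- **Cover:** I set the grey steel cover on the magazine and left the pink and purple ones alone. It dropped in without touching the rim, and its edge matched the level, seated outline in both the wrist and scene views.
- **Bystanders:** The tin, tub and spatula showed no visible movement in the last pictures.

**Checks that disagreed:**
- **Tamper finder:** It missed the tamper once in the top view and found it on the next try. The scene view put its base about 14 mm from the top view's position, but the picture shows it upright on the tray.
- **Pile tilt:** The scene-camera fit was noisier (about 0.7° tilt, 1.2 mm residual) but also consistent with level.

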